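# Nip a freshly glued book in the locking clamp

## Robot

A 7-joint arm with a two-finger parallel gripper is mounted at the origin on the work surface. World frame = base frame: x ahead of the robot, y to its left, z up, the work surface at z = 0. Lengths are in mm, angles in rad, forces in N, time in s.
With the tool pointing down it reaches from about 400 to 875 mm from the base axis. Payload 4.4 kg.
Tool frame: the origin (TCP) lies on the centre line of the jaws, within the pads' length; the fingertips stand 19 mm ahead of it and the grasp point (between the pads) is the TCP; z points along the fingers, y is the line along which they close (so a half turn about z gives the same grasp; the last joint's range is limited). The gripper opens to 85 mm and grips with 20 to 120 N. Pads are 22 mm wide; open, the fingers measure 114 mm over their backs; the gripper's body (76 mm by 85 mm) begins 54 mm behind the grasp point. The pads swing forward as they close: fully open they stand 13 mm farther back than shut.
Start: joints at [-1.374, 0.628, 0.038, 1.517, -0.027, 0.996, -0.02], TCP at [168.836, 627.704, 250.313] pointing down, gripper open.
Joint ranges: [-3.06, 3.06], [-0.37, 2.12], [-1.25, 1.32], [0.18, 2.47], [-1.1, 4.24], [0.23, 1.98], [-2.94, 2.94]. Speed limits (rad/s): [2.57, 2.57, 3.14, 3.14, 3.14, 3.14, 3.14].

## Interface

Orientations are given as [roll, pitch, yaw] about the fixed x, y, z axes, in that order (R = Rz(yaw) Ry(pitch) Rx(roll)).
In Python, from cell import ctrl, viewer, silhouettes gives the robot as it stands.
- The arm moves only by the shell command python3 -m creep 'ROWS'. ROWS is JSON, a list of rows, each an object with "jaw": the gripper command: -1 is shut, 1 is fully open, values between are in proportion; "xyz": the shift along the tool's x, y, z in mm, a list of three; "angular": the turn, a rotation vector about the tool's x, y, z in rad, a list of three. In form: [{"jaw": jaw, "xyz": [tx, ty, tz], "angular": [rx, ry, rz]}, ...]. A call has 1 to 12 rows; each row is the pose to reach, as a shift and turn from the pose commanded when the call began, along the tool's axes at that moment; what a row does not reach only later rows make up. A row lasts 1/8 s, in which the tool goes at most 62.5 mm and 10.7 degrees, less where a joint would pass 70% of its speed; a pose out of reach is approached as far as the arm can. A call with a gripper value outside its range is refused whole. The fingers move at their own pace and stop on an object; the grip force is fixed at half the most. Time passes only in rows, so rows that repeat a pose let the fingers close. It gives the time, the measured TCP pose, the force, the opening and the grip force at its end, in the units of the state.
- ctrl.read_state(): the state, without advancing time (a new reading comes with each control period).
- viewer.get_image(name): name is "side" or "top" or "wrist"; returns (picture, depth): 384x512x3 uint8, red, green, blue; 384x512 float32, mm along the optical axis (not along the pixel's ray), 0 where there is no reading.
- viewer.camera_model(name): a dict with "fx", "fy", "cx", "cy" (pixels), "T" (4x4, takes a point from camera to world coordinates). Camera axes: x right, y down, z forward; pixel columns grow to the right and rows downward; lengths in mm; the calibration is good to about 2 mm. A picture is of the moment at which its call begins: read the wrist's pose just before it. camera_model takes no time and is no camera call; for the wrist camera it gives the pose at the moment of the call.
- ctrl.finish_job(): hands the job in; it is judged then, once.
Trained networks look in the newest picture that a camera, given by its name, has taken for a name from the list of things; names that differ only in an ending like _2 or _b are one class to them, and where a whole thing is asked for, a point or a joint stands for the part that bears it (a point fixed in the world has none). Each returns a list of dicts, best first, with "score" (0 to 1); they miss things now and then, are a little off and sometimes report something else, mostly with a low value. They report only what shows in the picture. A call takes as long as a camera call. They do not tell look-alikes from the thing itself.
- silhouettes(camera, target): "pixels" (384x512 bool, what is visible of it) and "xy" ([column, row] in pixels, amid what is visible of it).
The state is a dict: "clock": time; "qpos": joint angles; "qd": joint speeds; "tau": joint torques, N m; "eef_pos": TCP position; "tool_rot": TCP orientation; "force": force on the tool from outside, world axes, zero at the start; "torque": the same for the moment, N m; "width": finger opening in mm; "gripper_force": force on a finger pad.
Only numpy, scipy, OpenCV 4.12 (cv2) and the standard library are available. Lean on these libraries where they do the work, as an engineer would, in place of code of your own. Each camera call takes 0.05 s, during which the arm holds its last target. There are 200 camera calls.

## Task

Stand the small green book, spine up, between the open jaws of the bench-mounted locking pliers and let go of it. Squeeze both blue handles together between the fingers until they lock, take the hand away and leave the book clamped for about a second, then pull the red release lever until the pliers spring open, and let go of it. Finally stand the book, still spine up, in the bay of the wooden drying stand, without knocking it over or disturbing the glue jar, brass weight and brush.

Things in the scene. Friction and masses are not known exactly. Their poses are not given: they have to be found in the camera images.
- book: Small hardbound book with green covers and brass-coloured spine bands, rigid and closed, 26 mm thick (its x) x 105 mm long (its y) x 74 mm high (its z), about 0.16 kg. It stands on its fore edge with the spine on top. Origin: centre of its underside; z up.
- clamp: Locking pliers lying flat on a wooden base board (140 x 345 x 10 mm) fixed to the bench. Origin: at bench level beside the pliers' pivot. x goes across the pliers (jaws and handles close along it), +y to the jaws, -y to the handles and lever, z up. All is under 50 mm above the bench but the red lever (arm top 54 mm, post 72 mm). The pivot block fills y -30 to +30 mm.
- fixed_handle: The pliers' fixed blue handle, at the clamp's x = -17 to -5 mm, y -25 to -140 mm, z 23 to 45 mm above the bench, with a brass adjusting screw behind its end (to y = -162 mm, x -20 to -2 mm). Its frame is the clamp's frame.
- jaw: Moving jaw on the clamp's +x side, with a springy black pad (y about 61 to 101 mm, z 14 to 50 mm in the clamp's frame). It shuts as the handles close and pushes the book up to 8 mm, against the fixed jaw's black pad, whose face is at the clamp's x = -13 mm (y 63 to 107 mm, z 14 to 50 mm). Origin on its pivot.
- handle (a joint): Angle of the moving blue handle (12 mm thick, z 23 to 45 mm, hinged at the clamp's x = 12 mm, y = -45 mm, reaching back to y = -140 mm, on the +x side). 0 = open, 0.36 rad = squeezed home on its stop, locked. Dead centre at 0.30 rad: before it the handle springs back open, beyond it snaps home and stays. Squeezing takes up to about 18 N at point grip.
- grip (a point): Place to squeeze: on the centre line between the locked handles, at the clamp's x = 0, y = -88 mm, 34 mm above the bench, at mid-height of the handles. Axes as the clamp's. Outside width over the handles along x, within 11 mm of here: 53 mm open (x -17 to +36 mm; the moving handle slants), 34 mm locked (-17 to +17 mm).
- bed (a point): Where the book's underside centre goes: middle of the open jaws' gap, on the base board 10 mm above the bench, at the clamp's x = 4, y = 85 mm. Axes as the clamp's: book's thickness along x, length along y. The open gap is about 34 mm at the pads' inner end, 43 mm at the outer.
- lever (a joint): Angle of the red release lever; 0 = rest, 0.75 rad = end of travel. It is pulled so that its tip goes to the clamp's -x; when the pliers are locked, about 0.35 to 0.5 rad makes them spring open (about 3 N at the tip). Its light spring brings it back to 0 when let go.
- lever_tip (a point): On the axis of the upright red post (14 mm diameter, from 30 to 72 mm above the bench) at the end of the release lever, 55 mm above the bench. The lever's vertical hinge axis lies at the clamp's x = 0, y = -128 mm; the post is 52 mm from it, at rest at x = 0, y = -180 mm.
- stand: Wooden drying stand fixed to the bench, 72 mm (x) x 115 mm (y), floor 8 mm thick, with two upright walls 105 mm long along y, tops 48 mm above the bench, that leave a bay 46 mm wide (x -23 to +23 mm), open on top and at the ends. Origin: centre of its underside.
- bay (a point): Middle of the bay's floor, 8 mm above the bench: where the book's underside centre goes, thickness along x, length along y of the stand.
- glue: Bystander: amber glue jar with white cap, 52 mm diameter, 70 mm high. Origin: centre of its underside.
- weight: Bystander: brass weight, 48 mm diameter, 35 mm high. Origin: centre of its underside.
- brush: Bystander: glue brush lying on the bench.
Things that resemble listed ones, but are neither listed nor needed, are in the scene too. What is meant by the book is not purple, and is the smaller of those in its own colour.

How it is judged (in metres and radians):
On the way, in this order (a step that is already met when the one before it is completed fails the run):
1. the book stands upright and released between the open jaws (x of book in the frame of clamp between -0.006 and 0.018 m and y of book in the frame of clamp between 0.065 and 0.11 m and z of book in the frame of bed below 0.004 m and angle between book's own z axis and vertical below 0.12 rad and angle between the x axis of book and the x axis of clamp, either way round below 0.25 rad and contact force between the fingers and book below 0.2 N and value of joint handle below 0.04 rad), for 0.2 s.
2. the handles are being squeezed together: a finger bears on the fixed handle while the moving one is more than half closed (value of joint handle above 0.2 rad and contact force between the fingers and fixed_handle above 1.5 N), for 0.05 s.
3. the pliers stay locked on the upright book for 0.8 s with nothing of the robot touching the pliers (value of joint handle above 0.33 rad and contact force between book and jaw above 4 N and contact force between each of the arm, the fingers and clamp below 0.3 N and contact force between the fingers and book below 0.3 N and angle between book's own z axis and vertical below 0.12 rad), for 0.8 s.
4. the pliers have sprung open with the release lever pulled (value of joint lever above 0.3 rad and value of joint handle below 0.1 rad), for 0.05 s.
At the end, for the whole second after the job is handed in: The book stands at rest, spine up (within 0.12 rad), on the floor of the stand's bay, within 12 mm across and 22 mm along of its middle and within 0.3 rad of its direction; the pliers are open (handle under 0.04 rad) and the release lever is back at rest (under 0.1 rad) (x of book in the frame of bay between -0.012 and 0.012 m and y of book in the frame of bay between -0.022 and 0.022 m and z of book in the frame of bay below 0.004 m and angle between book's own z axis and vertical below 0.12 rad and angle between the x axis of book and the x axis of stand, either way round below 0.3 rad and linear speed of book below 0.02 m/s and value of joint handle below 0.04 rad and value of joint lever below 0.1 rad); the robot touches nothing.
It fails at once if the book is knocked over (angle between book's own z axis and vertical above 0.5 rad).
It fails at once if the glue jar, weight or brush is moved more than 30 mm (distance of any of glue, weight, brush from where it was at the start of the episode above 0.03 m).
It also fails if it takes over 64 s, if anything falls off the work surface, if the arm or the gripper's body presses on something with over 40 N, if the wrist force passes 120 N, or if a joint passes its speed limit or range.

## Working session

There is one attempt and no reset: what is moved stays moved. The work goes in short steps, Python scripts to look and compute and a shell command to move; the robot and the scene stay as the last step left them, time stands still between calls to the robot, and variables do not carry over. Pictures are saved under pics/ and viewed, at most 10 in all, crops included, and the job is handed in when it is done.

```bash
ls; mkdir -p pics; cat > h.py <<'E'
import numpy as np, cv2
from cell import ctrl, viewer, silhouettes
def pts(cam,mask,depth,m=None):
    m=m or viewer.camera_model(cam)
    v,u=np.nonzero(mask&(depth>0)); z=depth[v,u]
    P=np.c_[(u-m['cx'])/m['fx']*z,(v-m['cy'])/m['fy']*z,z,np.ones(len(z))]
    return (P@np.array(m['T']).T)[:,:3],u,v
def rect(P):
    (c,s,a)=cv2.minAreaRect(P[:,:2].astype(np.float32)); return np.round(c,1),np.round(s,1),round(a,1)
E
python3 - <<'E'
from h import *
print(ctrl.read_state())
for c in ('top','side'):
    im,d=viewer.get_image(c); cv2.imwrite(f'pics/{c}0.png',im[:,:,::-1]); np.save(f'{c}0.npy',d)
    for n in ('book','clamp','stand','glue','weight','brush','lever_tip','handle','jaw','fixed_handle'):
        for r in silhouettes(c,n):
            P,u,v=pts(c,r['pixels'],d)
            if len(P): print(c,n,round(r['score'],2),np.round(r['xy']),len(P),rect(P),'z',np.round(np.percentile(P[:,2],[5,50,95])))
E
```

```text
pics
{'clock': 0.0, 'qpos': array([-1.37378104,  0.62933504,  0.0384233 ,  1.51835662, -0.02699787,
        0.99625208, -0.02004304]), 'qd': array([-6.60987814e-04,  1.38408873e-03,  1.07687570e-03,  1.02455080e-03,
       -9.38562935e-05,  6.91483214e-04, -1.45260973e-04]), 'tau': array([-6.26925048e-04, -5.63382411e+01,  1.22588307e+00, -1.93451339e+01,
        1.09504117e-02,  1.00495797e-02,  2.40972673e-05]), 'eef_pos': array([168.68398533, 627.14339263, 249.39951095]), 'tool_rot': array([-3.13975901e+00,  1.40145480e-05,  2.87875085e+00]), 'force': array([-0.3861308 , -0.24692678,  0.57497401]), 'torque': array([-0.0546071 , -0.00284691, -0.01018393]), 'gripper_force': 0.0, 'width': 85.44286360759467}
top book 0.75 [200. 109.] 1852 (array([789.3, 261.3]), array([ 94.5, 172.8]), 38.5) z [ 11. 100. 108.]
top book 0.64 [169. 223.] 498 (array([462.9, 287.9]), array([103.8,  25.8]), 73.8) z [43. 73. 76.]
top book 0.31 [392. 226.] 175 (array([ 513.6, -262. ]), array([96.8, 26.1]), 85.3) z [ 9. 52. 72.]
top stand 0.81 [183. 169.] 1369 (array([615.7, 284.7]), array([125.2,  85.2]), 83.
[... 1862 characters left out ...]
5. 287.] 319 (array([ 547.2, -178.6]), array([ 19.6, 139.9]), 5.3) z [29. 43. 48.]
side handle 0.73 [219. 182.] 338 (array([466. , 281.4]), array([101.4,  26.1]), 70.7) z [11. 58. 77.]
side handle 0.28 [357. 254.] 741 (array([771. , -93.8]), array([198.7,  60. ]), 9.7) z [ 9. 19. 22.]
side jaw 0.86 [286. 246.] 300 (array([585.4, -53.9]), array([148.6,  40.6]), 55.3) z [14. 42. 52.]
side jaw 0.52 [216. 181.] 380 (array([473.4, 333.2]), array([205.7,  34.3]), 78.9) z [12. 60. 77.]
side fixed_handle 0.5 [276. 289.] 247 (array([ 510.3, -201.5]), array([128.4,  13.5]), 78.6) z [33. 44. 48.]
side fixed_handle 0.24 [220. 159.] 156 (array([494.8, 432.6]), array([216.8,  45. ]), 77.2) z [ 8. 35. 75.]
```

```bash
python3 - <<'E'
import cv2
a=cv2.imread('pics/top0.png');cv2.imwrite('pics/v1.png',cv2.resize(a[60:300,60:460],(800,480),interpolation=2))
E
```

```text
(no output)
```

View pics/v1.png

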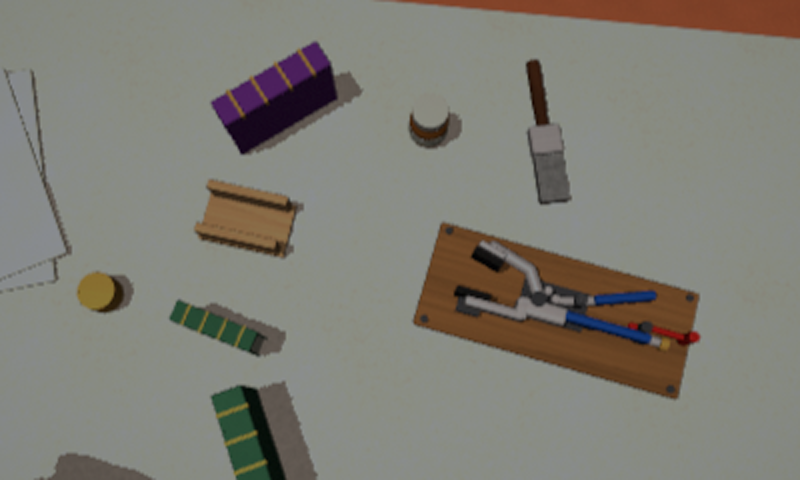

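View pics/side0.png

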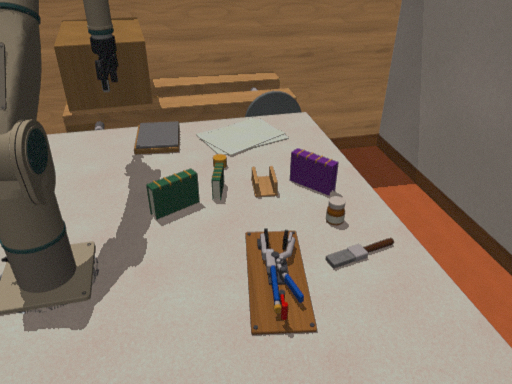

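Book candidates in the top picture: small green (169,223), about 105x26x74 mm; large green at about (182,275); purple (200,109). The small green one fits: it isn't purple and it is the smaller of the two green books. I'll go above it and confirm with the wrist camera.

```bash
cat >> h.py <<'E'
from scipy.spatial.transform import Rotation as Ro
def go(x,y,z,yawdeg):
    s=ctrl.read_state(); R=Ro.from_euler('xyz',s['tool_rot'])
    t=Ro.from_euler('xyz',[np.pi,0,np.radians(yawdeg)])
    print('now',np.round(s['eef_pos'],1),np.round(np.degrees(s['tool_rot']),1),'w',round(s['width'],1),'t',round(s['clock'],2))
    print('xyz',np.round(R.inv().apply(np.array([x,y,z])-s['eef_pos']),1),'ang',np.round((R.inv()*t).as_rotvec(),3))
def clampP(o,yaw,p):
    c,s=np.cos(np.radians(yaw)),np.sin(np.radians(yaw)); return np.array(o)+[c*p[0]-s*p[1],s*p[0]+c*p[1]]
E
python3 -c "
from h import *
go(463,288,190,73.8)"
```

```text
now [168.8 627.7 250.3] [-180.    -0.   164.9] w 85.3 t 1.1
xyz [-372.3 -251.6   60.3] ang [-0.     0.     1.591]
```

```bash
python3 -m creep '[{"jaw":1,"xyz":[-372,-252,60],"angular":[0,0,1.59]},{"jaw":1,"xyz":[-372,-252,60],"angular":[0,0,1.59]},{"jaw":1,"xyz":[-372,-252,60],"angular":[0,0,1.59]},{"jaw":1,"xyz":[-372,-252,60],"angular":[0,0,1.59]},{"jaw":1,"xyz":[-372,-252,60],"angular":[0,0,1.59]},{"jaw":1,"xyz":[-372,-252,60],"angular":[0,0,1.59]},{"jaw":1,"xyz":[-372,-252,60],"angular":[0,0,1.59]},{"jaw":1,"xyz":[-372,-252,60],"angular":[0,0,1.59]},{"jaw":1,"xyz":[-372,-252,60],"angular":[0,0,1.59]},{"jaw":1,"xyz":[-372,-252,60],"angular":[0,0,1.59]},{"jaw":1,"xyz":[-372,-252,60],"angular":[0,0,1.59]}]'
python3 - <<'E'
from h import *
go(463,288,61,73.8)
m=viewer.camera_model('wrist'); im,d=viewer.get_image('wrist'); cv2.imwrite('pics/w1.png',im[:,:,::-1]); print(np.round(m['T'],2))
for n in ('book','stand'):
  for r in silhouettes('wrist',n):
    P,u,v=pts('wrist',r['pixels'],d,m); 
    if len(P)<50: continue
    top=P[P[:,2]>np.percentile(P[:,2],90)-6]
    print(n,round(r['score'],2),np.round(r['xy']),rect(P),'top',rect(top),np.percentile(P[:,2],95))
E
```

```text
clock: 2.48
eef_pos: [462.4, 288.2, 190.4]
tool_rot: [-3.141, -0.0, 1.291]
force: [-0.1, -0.1, 0.2]
width: 85.6
gripper_force: 0.0
now [462.4 288.2 190.4] [-180.   -0.   74.] w 85.6 t 2.48
xyz [-1.000e-01  7.000e-01  1.294e+02] ang [-0.    -0.     0.003]
[[ 9.6000e-01 -2.7000e-01 -7.0000e-02  4.8130e+02]
 [-2.8000e-01 -9.3000e-01 -2.5000e-01  3.5168e+02]
 [ 0.0000e+00  2.6000e-01 -9.6000e-01  3.1380e+02]
 [ 0.0000e+00  0.0000e+00  0.0000e+00  1.0000e+00]]
book 0.6 [258. 186.] (array([459.4, 269.9]), array([141.7,  35.3]), 73.8) top (array([464. , 287.9]), array([104.6,  26.9]), 74.0) 74.96611590110466
book 0.59 [175. 264.] (array([368.6, 232.7]), array([212.2,  62.7]), 35.2) top (array([362.7, 240.8]), array([212.2,  41.4]), 34.8) 104.19606882166086
stand 0.9 [432. 140.] (array([623.7, 270.8]), array([128.7, 102.1]), 82.7) top (array([609.9, 279.6]), array([104.7,  70.9]), 82.6) 48.45987591970086
```

View pics/w1.png

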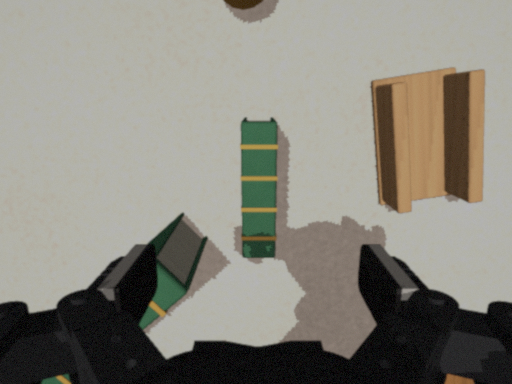

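The small green book sits at (258,186), with the large green one at lower left (175,264) and the stand at upper right (432,140). This confirms the target. Before descending I'll check how close the big book is.

```bash
python3 - <<'E'
from h import *
d=np.load('top0.npy');P,u,v=pts('top',d>0,d)
c,s=np.cos(np.radians(-16)),np.sin(np.radians(-16))
q=(P[:,:2]-[464,288]); a=q@[c,s]; b=q@[-s,c]
for lim in(14,25,45):
  k=(abs(b)<lim)&(P[:,2]>30)&(a<-18)&(a>-130); print(lim, k.sum(), a[k].max() if k.any() else None)
E
```

```text
14 0 None
25 0 None
45 10 -70.75087591321541
```

```bash
python3 -m creep '[{"jaw":0.3,"xyz":[0,1,65],"angular":[0,0,0]},{"jaw":0.3,"xyz":[0,1,65],"angular":[0,0,0]}]'
```

```text
clock: 2.88
eef_pos: [460.5, 286.1, 122.2]
tool_rot: [-3.136, 0.006, 1.289]
force: [-0.5, 0.2, 1.2]
width: 55.7
gripper_force: 0.0
```

```bash
python3 -m creep '[{"jaw":0.3,"xyz":[0,1,35],"angular":[0,0,0]},{"jaw":0.3,"xyz":[0,1,64],"angular":[0,0,0]},{"jaw":0.3,"xyz":[0,1,64],"angular":[0,0,0]},{"jaw":-1,"xyz":[0,1,64],"angular":[0,0,0]},{"jaw":-1,"xyz":[0,1,64],"angular":[0,0,0]},{"jaw":-1,"xyz":[0,1,64],"angular":[0,0,0]},{"jaw":-1,"xyz":[0,1,64],"angular":[0,0,0]}]'
```

```text
clock: 3.75
eef_pos: [465.4, 287.8, 63.2]
tool_rot: [3.14, -0.002, 1.289]
force: [-0.2, 0.6, 5.7]
width: 25.4
gripper_force: 59.1
```

```bash
python3 -m creep '[{"jaw":-1,"xyz":[0,0,-60],"angular":[0,0,0]},{"jaw":-1,"xyz":[0,0,-120],"angular":[0,0,0]},{"jaw":-1,"xyz":[0,0,-170],"angular":[0,0,0]},{"jaw":-1,"xyz":[0,0,-170],"angular":[0,0,0]}]'
python3 -c "
from h import *
go(540,-140,240,79.5)"
```

```text
clock: 4.25
eef_pos: [466.8, 288.2, 236.0]
tool_rot: [3.136, -0.007, 1.289]
force: [-0.9, -0.0, -3.2]
width: 25.2
gripper_force: 60.3
now [466.8 288.2 236. ] [179.7  -0.4  73.8] w 25.2 t 4.25
xyz [-390.9  189.4   -5.8] ang [ 0.006 -0.007 -0.099]
```

```bash
python3 -m creep '[{"jaw":-1,"xyz":[-50,25,0],"angular":[0,0,-0.097]},{"jaw":-1,"xyz":[-100,50,0],"angular":[0,0,-0.097]},{"jaw":-1,"xyz":[-150,75,0],"angular":[0,0,-0.097]},{"jaw":-1,"xyz":[-200,100,0],"angular":[0,0,-0.097]},{"jaw":-1,"xyz":[-250,125,0],"angular":[0,0,-0.097]},{"jaw":-1,"xyz":[-300,150,0],"angular":[0,0,-0.097]},{"jaw":-1,"xyz":[-340,165,0],"angular":[0,0,-0.097]},{"jaw":-1,"xyz":[-370,180,0],"angular":[0,0,-0.097]},{"jaw":-1,"xyz":[-390,190,0],"angular":[0,0,-0.097]},{"jaw":-1,"xyz":[-390,190,0],"angular":[0,0,-0.097]},{"jaw":-1,"xyz":[-390,190,0],"angular":[0,0,-0.097]}]'
python3 - <<'E'
from h import *
go(540,-140,240,79.5)
m=viewer.camera_model('wrist'); im,d=viewer.get_image('wrist'); cv2.imwrite('pics/w2.png',im[:,:,::-1]); np.save('w2.npy',d); np.save('w2T.npy',m['T'])
for n in ('clamp','fixed_handle','handle','jaw','lever_tip','book'):
  for r in silhouettes('wrist',n):
    P,u,v=pts('wrist',r['pixels'],d,m); 
    if len(P)<50: continue
    top=P[P[:,2]>np.percentile(P[:,2],90)-6]
    print(n,round(r['score'],2),np.round(r['xy']),rect(P),'top',rect(top),np.percentile(P[:,2],95))
E
```

```text
clock: 5.62
eef_pos: [537.8, -138.7, 230.5]
tool_rot: [-3.139, -0.001, 1.387]
force: [0.2, -0.6, -1.9]
width: 25.1
gripper_force: 60.1
now [ 537.8 -138.7  230.5] [-1.799e+02 -1.000e-01  7.950e+01] w 25.1 t 5.62
xyz [-0.8  2.4 -9.5] ang [-0.002 -0.001 -0.001]
clamp 0.82 [248.  86.] (array([ 539.2, -107.4]), array([249.9, 144.7]), 79.5) top (array([557.7, -66.1]), array([129.,  87.]), 79.5) 47.31728467908891
jaw 0.78 [294.  76.] (array([575.8, -68. ]), array([104. ,  40.6]), 53.4) top (array([570. , -63.7]), array([104.,  26.]), 53.4) 50.23017585722102
book 0.63 [257. 233.] (array([ 523.5, -220.2]), array([269.7,  82.6]), 79.2) top (array([ 540.8, -126.9]), array([79.8, 27. ]), 79.5) 242.1484096158634
```

View pics/w2.png

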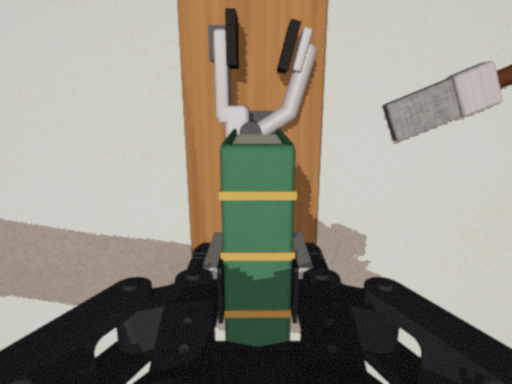

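The book (257,233) is in the grip, with the fixed jaw's black pad at (232,38) and the moving pad at (289,46). The board edges run along 79.5°.

```bash
python3 - <<'E'
from h import *
d=np.load('w2.npy'); im=cv2.imread('pics/w2.png'); m=viewer.camera_model('wrist'); m['T']=np.load('w2T.npy')
yaw=-10.5; c,s=np.cos(np.radians(yaw)),np.sin(np.radians(yaw)); R=np.array([[c,s],[-s,c]])
dark=im.max(2)<45
for n,(a,b) in {'fix':(222,242),'mov':(276,302)}.items():
    k=np.zeros_like(dark);k[3:76,a:b]=1
    P,u,v=pts('wrist',k&dark,d,m); P=P[P[:,2]>44]
    q=P[:,:2]@R.T; print(n,len(P),rect(P),'z',np.percentile(P[:,2],[5,95]),'rot x',np.percentile(q[:,0],[2,50,98]),'y',np.percentile(q[:,1],[1,50,99]))
    for y in np.linspace(*np.percentile(q[:,1],[5,95]),4):
        t=q[abs(q[:,1]-y)<4,0]; print('  ',y.round(1),t.min().round(1),t.max().round(1))
o=R@np.array([463,0]); 
# initial top/side lever estimates
print('board rot',R@[534.8,-133.8],R@[536.8,-124.2],'fixedh',R@[510.3,-201.5],'lever',R@[511,-250.4])
dt=np.load('top0.npy');P,u,v=pts('top',dt>0,dt);q=P[:,:2]@R.T
k=(P[:,2]>64)&(P[:,2]<76)&(P[:,1]<-220)&(P[:,1]>-330);print('post',k.sum(),q[k].mean(0),q[k].min(0),q[k].max(0))
E
```

```text
fix 302 (array([538.6, -20.1]), array([42.3,  7.5]), 78.8) z [47.94876567 50.99555108] rot x [529.74875468 534.36034477 537.02996841] y [57.29233152 77.03093923 99.2104608 ]
   58.0 529.7 536.7
   71.1 530.1 536.9
   84.1 529.6 537.1
   97.1 530.0 537.1
mov 220 (array([584.1, -34.9]), array([37.9,  7.4]), 65.3) z [48.29907669 50.93245909] rot x [573.85402621 580.15406561 586.6251562 ] y [53.53304084 71.04017158 90.02370261]
   54.6 572.5 580.7
   66.0 574.7 583.9
   77.4 577.8 586.3
   88.8 580.9 588.3
board rot [550.22783788 -34.0999476 ] [550.44488665 -24.29622944] fixedh [ 538.47543772 -105.13107522] lever [ 548.07503335 -153.08467533]
post 31 [ 547.88901995 -183.49176819] [ 541.61726823 -190.36034768] [ 554.22455651 -177.93717968]
```

```bash
python3 -c "
from h import *
go(560.3,-23.5,140,79.5)"
```

```text
now [ 538.5 -139.7  231.3] [-180.    -0.    79.5] w 25.1 t 5.97
xyz [118.2   0.2  91.4] ang [-0.    -0.    -0.001]
```

```bash
python3 -m creep '[{"jaw":-1,"xyz":[50,0,0],"angular":[0,0,0]},{"jaw":-1,"xyz":[100,0,20],"angular":[0,0,0]},{"jaw":-1,"xyz":[118,0,60],"angular":[0,0,0]},{"jaw":-1,"xyz":[118,0,91],"angular":[0,0,0]},{"jaw":-1,"xyz":[118,0,91],"angular":[0,0,0]},{"jaw":-1,"xyz":[118,0,91],"angular":[0,0,0]}]'
python3 -c "
from h import *
go(560.3,-23.5,73.5,79.5)"
```

```text
clock: 6.72
eef_pos: [561.0, -25.0, 141.4]
tool_rot: [3.14, 0.0, 1.385]
force: [0.5, -0.9, -1.8]
width: 25.4
gripper_force: 59.9
now [561.  -25.  141.4] [179.9   0.   79.4] w 25.4 t 6.72
xyz [ 1.4 -1.1 67.9] ang [ 0.002  0.    -0.003]
```

```bash
python3 -m creep '[{"jaw":-1,"xyz":[1,-1,20],"angular":[0,0,0]},{"jaw":-1,"xyz":[1,-1,40],"angular":[0,0,0]},{"jaw":-1,"xyz":[1,-1,55],"angular":[0,0,0]},{"jaw":-1,"xyz":[1,-1,63],"angular":[0,0,0]},{"jaw":-1,"xyz":[1,-1,67],"angular":[0,0,0]},{"jaw":-1,"xyz":[1,-1,67],"angular":[0,0,0]},{"jaw":-1,"xyz":[1,-1,67],"angular":[0,0,0]}]'
python3 -c "
from h import *
go(560.3,-23.5,73.5,79.5)"
```

```text
clock: 7.6
eef_pos: [559.7, -23.2, 73.7]
tool_rot: [3.141, -0.0, 1.386]
force: [-0.2, -1.3, -1.3]
width: 25.3
gripper_force: 60.0
now [559.7 -23.2  73.7] [180.   -0.   79.4] w 25.3 t 7.6
xyz [-0.2  0.7  0.2] ang [ 0.001 -0.    -0.002]
```

```bash
python3 -m creep '[{"jaw":-1,"xyz":[0,0,1],"angular":[0,0,0]},{"jaw":-1,"xyz":[0,0,1],"angular":[0,0,0]},{"jaw":0.3,"xyz":[0,0,1],"angular":[0,0,0]},{"jaw":0.3,"xyz":[0,0,1],"angular":[0,0,0]},{"jaw":0.3,"xyz":[0,0,1],"angular":[0,0,0]},{"jaw":0.3,"xyz":[0,0,-40],"angular":[0,0,0]},{"jaw":0.3,"xyz":[0,0,-90],"angular":[0,0,0]},{"jaw":0.6,"xyz":[0,0,-140],"angular":[0,0,0]},{"jaw":0.6,"xyz":[-40,0,-140],"angular":[0,0,0]},{"jaw":0.6,"xyz":[-80,0,-140],"angular":[0,0,0]},{"jaw":0.6,"xyz":[-80,0,-140],"angular":[0,0,0]}]'
python3 - <<'E'
from h import *
go(560.3,-23.5,73.5,79.5)
m=viewer.camera_model('wrist'); im,d=viewer.get_image('wrist'); cv2.imwrite('pics/w3.png',im[:,:,::-1]); np.save('w3.npy',d); np.save('w3T.npy',m['T'])
c,s=np.cos(np.radians(-10.5)),np.sin(np.radians(-10.5)); R=np.array([[c,s],[-s,c]])
for n in ('book','handle','fixed_handle'):
  for r in silhouettes('wrist',n):
    P,u,v=pts('wrist',r['pixels'],d,m); 
    if len(P)<50: continue
    top=P[P[:,2]>np.percentile(P[:,2],90)-5]
    f=rect(top);print(n,round(r['score'],2),np.round(r['xy']),'top',f,R@f[0]-[550.2,-6.5],np.percentile(P[:,2],95))
E
```

```text
clock: 8.98
eef_pos: [543.7, -106.0, 213.8]
tool_rot: [3.141, 0.002, 1.379]
force: [0.1, 0.0, -0.2]
width: 68.2
gripper_force: 0.0
now [ 543.7 -106.   213.8] [1.8e+02 1.0e-01 7.9e+01] w 68.2 t 8.97
xyz [ 84.4   0.5 140.1] ang [ 0.001  0.002 -0.008]
book 0.86 [258.  74.] top (array([559.6, -26.1]), array([100.9,  26.8]), 79.2) [ 4.78579349 82.81604698] 85.04287984201068
handle 0.95 [271. 242.] top (array([ 548.4, -176. ]), array([ 22. , 138.8]), 3.7) [ 21.09044379 -66.61490155] 46.37658083394287
fixed_handle 0.78 [243. 263.] top (array([ 511.1, -199.1]), array([130.7,  12.1]), 79.3) [-11.37532362 -96.12547502] 45.52594644231113
```

View pics/w3.png

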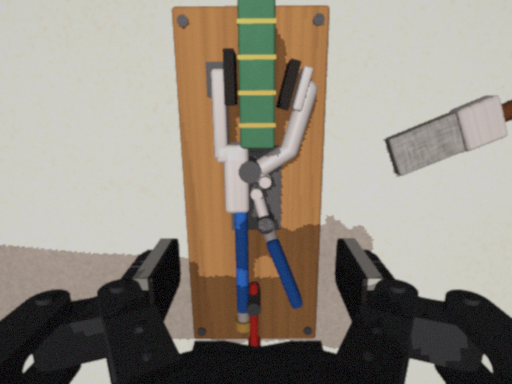

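Book stands between the pads (258,74). The handles are at (243,263) and (271,242), and the lever at (253,300). Next is the squeeze point.

```bash
python3 -c "
from h import *
go(523.3,-193.1,100,79.5)"
```

```text
now [ 544.8 -100.5  213. ] [-180.    -0.    79.5] w 68.2 t 9.18
xyz [-95.1  -4.2 112.9] ang [-0.001 -0.001 -0.   ]
```

```bash
python3 -m creep '[{"jaw":1,"xyz":[-50,-2,0],"angular":[0,0,0]},{"jaw":1,"xyz":[-95,-4,20],"angular":[0,0,0]},{"jaw":1,"xyz":[-95,-4,70],"angular":[0,0,0]},{"jaw":1,"xyz":[-95,-4,113],"angular":[0,0,0]},{"jaw":1,"xyz":[-95,-4,113],"angular":[0,0,0]},{"jaw":1,"xyz":[-95,-4,113],"angular":[0,0,0]}]'
python3 -c "
from h import *
go(523.3,-193.1,36,79.5)"
```

```text
clock: 9.93
eef_pos: [524.3, -194.2, 101.4]
tool_rot: [3.14, 0.0, 1.387]
force: [0.4, -0.4, 0.4]
width: 85.3
gripper_force: 0.0
now [ 524.3 -194.2  101.4] [179.9   0.   79.5] w 85.3 t 9.93
xyz [ 0.9 -1.3 65.4] ang [ 0.002  0.    -0.001]
```

```bash
python3 -m creep '[{"jaw":1,"xyz":[1,-1,30],"angular":[0,0,0]},{"jaw":1,"xyz":[1,-1,55],"angular":[0,0,0]},{"jaw":1,"xyz":[1,-1,65],"angular":[0,0,0]},{"jaw":1,"xyz":[1,-1,65],"angular":[0,0,0]},{"jaw":1,"xyz":[1,-1,65],"angular":[0,0,0]}]'
```

```text
clock: 10.55
eef_pos: [523.4, -193.7, 36.6]
tool_rot: [3.139, 0.0, 1.386]
force: [0.9, 0.2, -0.2]
width: 85.5
gripper_force: 0.0
```

```bash
python3 -m creep '[{"jaw":-1,"xyz":[0,0,0],"angular":[0,0,0]},{"jaw":-1,"xyz":[0,0,0],"angular":[0,0,0]},{"jaw":-1,"xyz":[0,0,0],"angular":[0,0,0]},{"jaw":-1,"xyz":[0,0,0],"angular":[0,0,0]},{"jaw":-1,"xyz":[0,0,0],"angular":[0,0,0]},{"jaw":-1,"xyz":[0,0,0],"angular":[0,0,0]},{"jaw":-1,"xyz":[0,0,0],"angular":[0,0,0]},{"jaw":-1,"xyz":[0,0,0],"angular":[0,0,0]}]'
```

```text
clock: 11.55
eef_pos: [522.2, -194.2, 37.4]
tool_rot: [3.141, 0.0, 1.385]
force: [-3.7, 0.3, 15.8]
width: 32.0
gripper_force: 59.5
```

```bash
python3 -m creep '[{"jaw":1,"xyz":[0,0,0],"angular":[0,0,0]},{"jaw":1,"xyz":[0,0,0],"angular":[0,0,0]},{"jaw":1,"xyz":[0,0,0],"angular":[0,0,0]},{"jaw":1,"xyz":[0,0,0],"angular":[0,0,0]},{"jaw":1,"xyz":[0,0,-40],"angular":[0,0,0]},{"jaw":1,"xyz":[0,0,-90],"angular":[0,0,0]},{"jaw":1,"xyz":[0,0,-140],"angular":[0,0,0]},{"jaw":1,"xyz":[0,0,-140],"angular":[0,0,0]},{"jaw":1,"xyz":[0,0,-140],"angular":[0,0,0]},{"jaw":1,"xyz":[0,0,-140],"angular":[0,0,0]}]'
python3 - <<'E'
from h import *
m=viewer.camera_model('wrist'); im,d=viewer.get_image('wrist'); cv2.imwrite('pics/w4.png',im[:,:,::-1])
c,s=np.cos(np.radians(-10.5)),np.sin(np.radians(-10.5)); R=np.array([[c,s],[-s,c]])
for n in ('handle','fixed_handle','lever_tip','book'):
  for r in silhouettes('wrist',n):
    P,u,v=pts('wrist',r['pixels'],d,m); 
    if len(P)<50: continue
    top=P[P[:,2]>np.percentile(P[:,2],90)-5]
    f=rect(top);print(n,round(r['score'],2),np.round(r['xy']),'top',f,R@f[0]-[550.2,-6.5],np.percentile(P[:,2],95))
go(516,-285,100,79.5)
E
```

```text
clock: 12.8
eef_pos: [521.5, -192.8, 173.8]
tool_rot: [-3.139, -0.0, 1.386]
force: [-0.5, -0.5, 0.3]
width: 85.6
gripper_force: 0.0
handle 0.88 [274. 155.] top (array([ 538.5, -173.9]), array([141.4,  15.6]), 77.7) [ 10.97352561 -66.35419795] 46.44129424616842
handle 0.6 [260. 271.] top (array([ 507. , -281.6]), array([12.6, 13.1]), 33.9) [  -0.37223789 -177.99117055] 72.0119520317863
fixed_handle 0.62 [244. 188.] top (array([ 511.9, -199.4]), array([130.2,  13.6]), 79.3) [-10.53404903 -96.27466307] 45.636714390485295
lever_tip 0.76 [260. 269.] top (array([ 506.8, -282.1]), array([13.1, 13.2]), 66.0) [  -0.47777111 -178.5192451 ] 71.94587483224227
book 0.98 [254.   8.] top (array([545. , -70.9]), array([ 3.6, 25.4]), 77.3) [-1.40557662 36.10558845] 70.14712222406068
now [ 522.1 -193.3  174.6] [-179.9   -0.    79.4] w 85.0 t 13.05
xyz [-91.3  11.   74.5] ang [-0.001 -0.    -0.002]
```

View pics/w4.png

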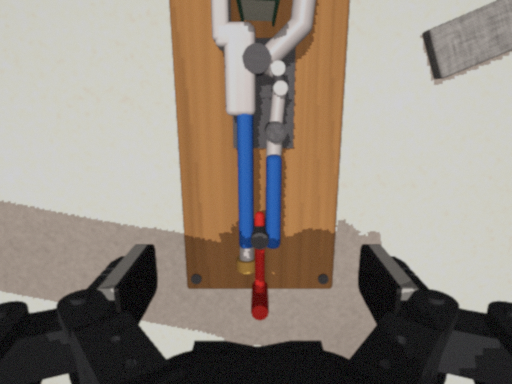

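Handles are parallel and locked (245,180)/(273,200); the post top is at (260,312). I'll shut the fingers and go to the +x side of the post.

```bash
python3 -c "
from h import *
go(539.1,-286.5,67,79.5)"
```

```text
now [ 522.1 -193.3  174.6] [-179.9   -0.    79.4] w 85.0 t 13.05
xyz [-88.5  34.1 107.5] ang [-0.001 -0.    -0.002]
```

```bash
python3 -m creep '[{"jaw":-1,"xyz":[-45,20,0],"angular":[0,0,0]},{"jaw":-1,"xyz":[-88,34,0],"angular":[0,0,0]},{"jaw":-1,"xyz":[-88,34,20],"angular":[0,0,0]},{"jaw":-1,"xyz":[-88,34,40],"angular":[0,0,0]},{"jaw":-1,"xyz":[-88,34,60],"angular":[0,0,0]},{"jaw":-1,"xyz":[-88,34,90],"angular":[0,0,0]},{"jaw":-1,"xyz":[-88,34,107],"angular":[0,0,0]},{"jaw":-1,"xyz":[-88,34,107],"angular":[0,0,0]},{"jaw":-1,"xyz":[-88,34,107],"angular":[0,0,0]}]'
```

```text
clock: 14.18
eef_pos: [540.2, -286.5, 69.1]
tool_rot: [3.14, 0.001, 1.386]
force: [0.7, -0.2, -0.1]
width: 0.1
gripper_force: 0.0
```

```bash
python3 -m creep '[{"jaw":-1,"xyz":[0,0,3],"angular":[0,0,0]},{"jaw":-1,"xyz":[0,-8,3],"angular":[0,0,0]},{"jaw":-1,"xyz":[0,-16,3],"angular":[0,0,0]},{"jaw":-1,"xyz":[0,-24,3],"angular":[0,0,0]},{"jaw":-1,"xyz":[0,-32,3],"angular":[0,0,0]},{"jaw":-1,"xyz":[0,-38,3],"angular":[0,0,0]},{"jaw":-1,"xyz":[0,-42,3],"angular":[0,0,0]},{"jaw":-1,"xyz":[0,-42,3],"angular":[0,0,0]},{"jaw":-1,"xyz":[0,-42,3],"angular":[0,0,0]}]'
python3 - <<'E'
from h import *
for cam in('side','top'):
  m=viewer.camera_model(cam); im,d=viewer.get_image(cam); cv2.imwrite(f'pics/{cam}5.png',im[:,:,::-1])
  c,s=np.cos(np.radians(-10.5)),np.sin(np.radians(-10.5)); R=np.array([[c,s],[-s,c]])
  for n in ('handle','lever_tip'):
   for r in silhouettes(cam,n)[:2]:
    P,u,v=pts(cam,r['pixels'],d,m); 
    if len(P)<20: continue
    f=rect(P);print(cam,n,round(r['score'],2),np.round(r['xy']),f,R@f[0]-[550.2,-6.5],np.percentile(P[:,2],95))
im=cv2.imread('pics/side5.png');cv2.imwrite('pics/s5.png',cv2.resize(im[200:344,190:382],(768,576),interpolation=2))
E
```

```text
clock: 15.3
eef_pos: [498.5, -278.6, 65.3]
tool_rot: [3.141, 0.0, 1.386]
force: [2.7, -0.1, 0.5]
width: 0.3
gripper_force: 0.8
side lever_tip 0.57 [268. 308.] (array([ 479.3, -273. ]), array([ 9.6, 13.6]), 79.4) [ -29.17562435 -174.5831024 ] 73.20012589597496
top handle 0.5 [359. 207.] (array([ 546. , -173.8]), array([ 21.8, 136.9]), 3.2) [ 18.32971386 -64.88910602] 46.37039428607977
top lever_tip 0.71 [392. 233.] (array([ 502.5, -252.4]), array([80.7, 28.3]), 46.6) [ -10.11816231 -150.10018711] 70.31778905884002
top lever_tip 0.28 [316. 191.] (array([575.3, -68.9]), array([113.9,  52.2]), 57.7) [28.02257603 43.59383468] 49.579482044024935
```

View pics/s5.png

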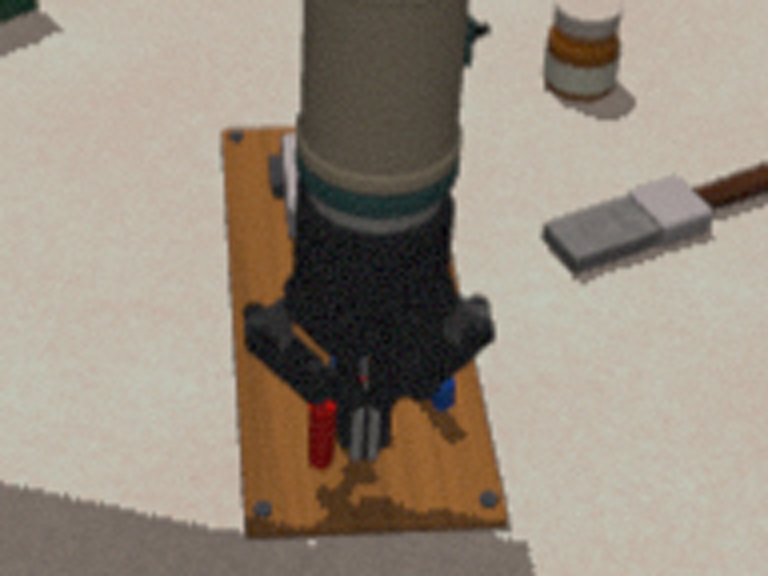

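The lever is at about 0.59 rad (post at (320,430) in the crop) and the blue handle has swung out at (440,395), so the pliers are open. Backing off.

```bash
python3 -m creep '[{"jaw":-1,"xyz":[0,12,0],"angular":[0,0,0]},{"jaw":-1,"xyz":[0,24,0],"angular":[0,0,0]},{"jaw":-1,"xyz":[0,40,0],"angular":[0,0,0]},{"jaw":-1,"xyz":[0,46,-10],"angular":[0,0,0]},{"jaw":-1,"xyz":[0,46,-60],"angular":[0,0,0]},{"jaw":0.6,"xyz":[10,40,-110],"angular":[0,0,0]},{"jaw":0.6,"xyz":[60,25,-150],"angular":[0,0,0]},{"jaw":0.6,"xyz":[120,13,-150],"angular":[0,0,0]},{"jaw":0.6,"xyz":[180,13,-150],"angular":[0,0,0]},{"jaw":0.6,"xyz":[212,13,-150],"angular":[0,0,0]},{"jaw":0.6,"xyz":[212,13,-150],"angular":[0,0,0]},{"jaw":0.6,"xyz":[212,13,-150],"angular":[0,0,0]}]'
python3 - <<'E'
from h import *
m=viewer.camera_model('wrist'); im,d=viewer.get_image('wrist'); cv2.imwrite('pics/w6.png',im[:,:,::-1])
c,s=np.cos(np.radians(-10.5)),np.sin(np.radians(-10.5)); R=np.array([[c,s],[-s,c]])
for n in ('book','handle','lever_tip'):
  for r in silhouettes('wrist',n):
    P,u,v=pts('wrist',r['pixels'],d,m); 
    if len(P)<50: continue
    top=P[P[:,2]>np.percentile(P[:,2],90)-5]
    f=rect(top);print(n,round(r['score'],2),np.round(r['xy']),'top',f,R@f[0]-[550.2,-6.5],np.percentile(P[:,2],95))
go(0,0,0,79.5)
E
```

```text
clock: 17.1
eef_pos: [549.9, -73.4, 215.7]
tool_rot: [3.141, 0.001, 1.385]
force: [0.4, 0.2, 0.5]
width: 67.9
gripper_force: 0.0
book 0.74 [253. 115.] top (array([556.4, -21.4]), array([105.1,  26.6]), 76.9) [ 0.78287081 86.85419136] 84.99853183446523
handle 0.96 [270. 273.] top (array([ 548.3, -176. ]), array([ 22.5, 139.2]), 4.0) [ 20.9921183 -66.6331251] 46.36781023439349
lever_tip 0.73 [250. 327.] top (array([ 515.7, -232.3]), array([16.7, 13.1]), 79.1) [  -0.8021316  -127.93125453] 54.57350146110825
now [549.9 -73.9 215.5] [180.    0.   79.3] w 68.2 t 17.3
xyz [ -29.8 -554.   215.5] ang [ 0.     0.001 -0.004]
```

View pics/w6.png

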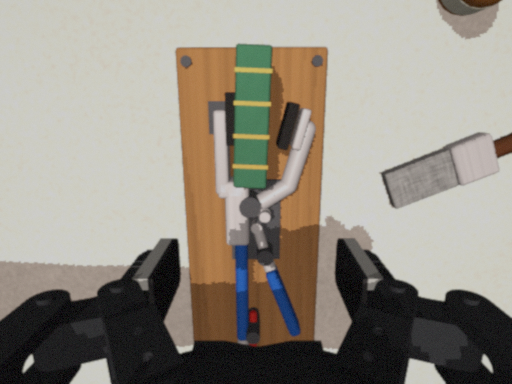

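The book (253,115) stands upright at (556.4,-21.4), direction 76.9°. The pliers are open and the lever is back in line.

```bash
python3 -c "
from h import *
go(556.4,-21.4,74,77)"
```

```text
now [549.9 -73.9 215.5] [180.    0.   79.3] w 68.2 t 17.3
xyz [ 52.8  -3.4 141.4] ang [0.    0.001 0.039]
```

```bash
python3 -m creep '[{"jaw":0.3,"xyz":[30,-3,0],"angular":[0,0,0.039]},{"jaw":0.3,"xyz":[53,-3,10],"angular":[0,0,0.039]},{"jaw":0.3,"xyz":[53,-3,40],"angular":[0,0,0.039]},{"jaw":0.3,"xyz":[53,-3,80],"angular":[0,0,0.039]},{"jaw":0.3,"xyz":[53,-3,115],"angular":[0,0,0.039]},{"jaw":0.3,"xyz":[53,-3,135],"angular":[0,0,0.039]},{"jaw":0.3,"xyz":[53,-3,141],"angular":[0,0,0.039]},{"jaw":0.3,"xyz":[53,-3,141],"angular":[0,0,0.039]},{"jaw":0.3,"xyz":[53,-3,141],"angular":[0,0,0.039]}]'
```

```text
clock: 18.42
eef_pos: [557.6, -19.8, 75.1]
tool_rot: [3.14, -0.0, 1.347]
force: [-0.2, -0.6, 1.1]
width: 55.5
gripper_force: 0.0
```

```bash
python3 -m creep '[{"jaw":-1,"xyz":[0,0,0],"angular":[0,0,0]},{"jaw":-1,"xyz":[0,0,0],"angular":[0,0,0]},{"jaw":-1,"xyz":[0,0,0],"angular":[0,0,0]},{"jaw":-1,"xyz":[0,0,0],"angular":[0,0,0]},{"jaw":-1,"xyz":[0,0,0],"angular":[0,0,0]}]'
python3 -c "
from h import *
go(610,280,200,82.6)"
```

```text
clock: 19.05
eef_pos: [557.3, -19.6, 75.0]
tool_rot: [3.141, -0.001, 1.347]
force: [-1.4, 0.3, 6.2]
width: 24.9
gripper_force: 59.0
now [557.3 -19.6  75. ] [180.   -0.   77.2] w 24.9 t 19.05
xyz [ 303.8  -15.  -124.8] ang [ 0.001 -0.001 -0.095]
```

```bash
python3 -m creep '[{"jaw":-1,"xyz":[0,0,-25],"angular":[0,0,0]},{"jaw":-1,"xyz":[0,0,-60],"angular":[0,0,0]},{"jaw":-1,"xyz":[0,0,-110],"angular":[0,0,0]},{"jaw":-1,"xyz":[50,-3,-125],"angular":[0,0,-0.095]},{"jaw":-1,"xyz":[100,-5,-125],"angular":[0,0,-0.095]},{"jaw":-1,"xyz":[150,-8,-125],"angular":[0,0,-0.095]},{"jaw":-1,"xyz":[200,-10,-125],"angular":[0,0,-0.095]},{"jaw":-1,"xyz":[225,-12,-125],"angular":[0,0,-0.095]},{"jaw":-1,"xyz":[225,-12,-125],"angular":[0,0,-0.095]},{"jaw":-1,"xyz":[225,-12,-125],"angular":[0,0,-0.095]}]'
python3 - <<'E'
from h import *
m=viewer.camera_model('wrist'); im,d=viewer.get_image('wrist'); cv2.imwrite('pics/w7.png',im[:,:,::-1])
for n in ('stand','book'):
  for r in silhouettes('wrist',n):
    P,u,v=pts('wrist',r['pixels'],d,m); 
    if len(P)<50: continue
    if n=='stand': P=P[(P[:,2]<60)]
    top=P[P[:,2]>np.percentile(P[:,2],90)-5]
    f=rect(top);print(n,round(r['score'],2),np.round(r['xy']),'top',f,np.percentile(P[:,2],95))
go(610,280,110,82.6)
E
```

```text
clock: 20.3
eef_pos: [594.9, 200.8, 198.9]
tool_rot: [-3.141, 0.002, 1.441]
force: [-0.5, -0.4, -1.6]
width: 24.8
gripper_force: 60.4
stand 0.61 [264.  78.] top (array([610.3, 279.8]), array([104.4,  70. ]), 82.9) 48.499975490721795
book 0.87 [ 15. 157.] top (array([390.5, 240.5]), array([25.3, 16.1]), 75.6) 51.307027875425405
book 0.78 [458.  70.] top (array([746.6, 272.3]), array([ 39.1, 100. ]), 37.7) 107.33995474221142
book 0.58 [256. 233.] top (array([597. , 211.5]), array([79.8, 26.7]), 82.3) 208.77700765083014
now [595.3 200.5 199.4] [-180.     0.    82.5] w 24.8 t 20.45
xyz [80.8  4.2 89.3] ang [-0.     0.001 -0.002]
```

View pics/w7.png

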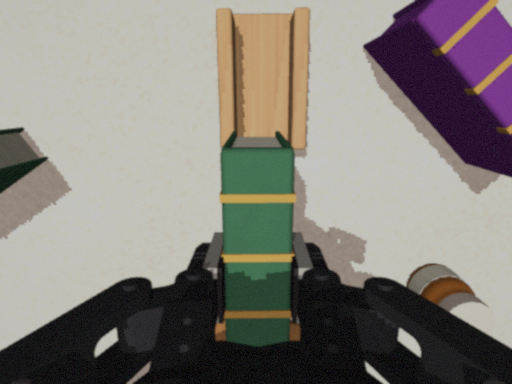

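Stand walls are at (225,78) and (300,78), the purple book to the right at (458,70), and the bay is clear.

```bash
python3 -m creep '[{"jaw":-1,"xyz":[45,2,0],"angular":[0,0,0]},{"jaw":-1,"xyz":[83,4,20],"angular":[0,0,0]},{"jaw":-1,"xyz":[83,4,55],"angular":[0,0,0]},{"jaw":-1,"xyz":[83,4,65],"angular":[0,0,0]},{"jaw":-1,"xyz":[83,4,65],"angular":[0,0,0]},{"jaw":-1,"xyz":[83,4,65],"angular":[0,0,0]}]'
python3 -c "
from h import *
go(610.5,282,74,82.8)"
```

```text
clock: 21.2
eef_pos: [611.2, 283.3, 135.9]
tool_rot: [3.139, -0.001, 1.44]
force: [0.7, -0.6, -1.4]
width: 25.5
gripper_force: 60.3
now [611.2 283.3 135.9] [ 1.799e+02 -1.000e-01  8.250e+01] w 25.5 t 21.2
xyz [-1.5 -0.7 61.9] ang [ 0.002 -0.001 -0.005]
```

```bash
python3 -m creep '[{"jaw":-1,"xyz":[-1,-1,20],"angular":[0,0,0]},{"jaw":-1,"xyz":[-1,-1,40],"angular":[0,0,0]},{"jaw":-1,"xyz":[-1,-1,52],"angular":[0,0,0]},{"jaw":-1,"xyz":[-1,-1,59],"angular":[0,0,0]},{"jaw":-1,"xyz":[-1,-1,62],"angular":[0,0,0]},{"jaw":-1,"xyz":[-1,-1,62],"angular":[0,0,0]},{"jaw":-1,"xyz":[-1,-1,62],"angular":[0,0,0]}]'
```

```text
clock: 22.08
eef_pos: [609.0, 283.3, 73.1]
tool_rot: [3.141, -0.0, 1.442]
force: [-2.0, -0.8, 5.1]
width: 24.8
gripper_force: 61.2
```

```bash
python3 -m creep '[{"jaw":0.3,"xyz":[0,0,0],"angular":[0,0,0]},{"jaw":0.3,"xyz":[0,0,0],"angular":[0,0,0]},{"jaw":0.3,"xyz":[0,0,0],"angular":[0,0,0]},{"jaw":0.3,"xyz":[0,0,-40],"angular":[0,0,0]},{"jaw":0.3,"xyz":[0,0,-90],"angular":[0,0,0]},{"jaw":0.3,"xyz":[0,0,-140],"angular":[0,0,0]},{"jaw":0.3,"xyz":[-40,0,-140],"angular":[0,0,0]},{"jaw":0.3,"xyz":[-80,0,-140],"angular":[0,0,0]},{"jaw":0.3,"xyz":[-80,0,-140],"angular":[0,0,0]},{"jaw":0.3,"xyz":[-80,0,-140],"angular":[0,0,0]}]'
python3 - <<'E'
from h import *
m=viewer.camera_model('wrist'); im,d=viewer.get_image('wrist'); cv2.imwrite('pics/w8.png',im[:,:,::-1])
for n in ('book','stand'):
  for r in silhouettes('wrist',n):
    P,u,v=pts('wrist',r['pixels'],d,m); 
    if len(P)<50: continue
    top=P[P[:,2]>np.percentile(P[:,2],90)-5]
    f=rect(top);print(n,round(r['score'],2),np.round(r['xy']),'top',f,np.percentile(P[:,2],95))
im,d=viewer.get_image('top')
for n in('handle','lever_tip'):
  for r in silhouettes('top',n)[:1]:
    P,u,v=pts('top',r['pixels'],d); print(n,rect(P))
E
```

```text
clock: 23.32
eef_pos: [598.6, 204.8, 212.3]
tool_rot: [-3.142, -0.001, 1.442]
force: [0.6, 0.9, -0.6]
width: 55.7
gripper_force: 0.0
book 0.83 [254.  77.] top (array([609. , 281.4]), array([103.9,  26.6]), 82.4) 83.02517384108114
book 0.76 [450.  80.] top (array([755.1, 262.2]), array([ 39.7, 126.5]), 38.1) 107.48353031443331
book 0.67 [ 16. 159.] top (array([389.6, 240.5]), array([29.1, 17.5]), 72.8) 60.027181777261006
stand 0.75 [277.  87.] top (array([610.4, 279.8]), array([104.4,  70. ]), 83.0) 48.740156722724535
stand 0.63 [422. 278.] top (array([760.2,  73.7]), array([15.5, 43.5]), 89.6) 43.81676648657705
handle (array([ 546.1, -174.1]), array([ 21.5, 137.1]), 3.1)
lever_tip (array([ 514. , -254.7]), array([83.5, 23.8]), 82.4)
```

View pics/w8.png

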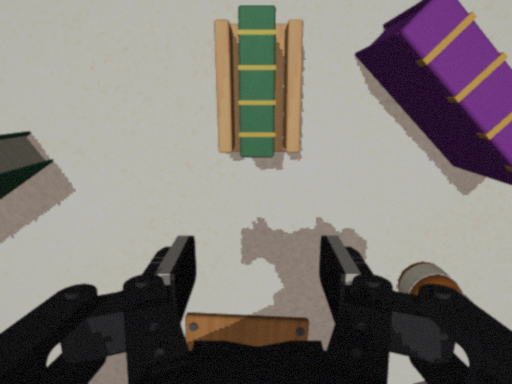

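The book stands in the bay (257,80), within about 2 mm of its middle, with its top at 83 mm. The handle is open, the lever is at rest and the hand is clear. Handing in.

```bash
python3 -c "
from cell import ctrl
print(ctrl.finish_job())"
```

```text
the job is handed in; nothing more can be done
None
```

The small green book was clamped, released and stood spine up in the drying stand's bay within about 2 mm of its middle, with the pliers open and the lever at rest, and the job is handed in; no verdict came back.

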